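# Load a nameplate carrier under the drag spring of a stamping jig

### The job

Load the bronze nameplate into the jig: with closed fingertips on the black pad of the blue carrier, press the carrier down hard onto its sprung bed and, keeping it pressed, push it along the channel so that its nose slides under the red gate bar and the brass drag spring, right up to the end stop. Then let go and move clear, so that the gate and spring alone keep it down and fully home. Only press and push the carrier, never pick it up, and leave the tools, jars and statuette around it undisturbed.

Things in the scene. Friction and masses are not known exactly. Their poses are not given: they have to be found in the camera images.
- jig: fixed loading jig: wooden board 300 x 260 x 15 mm. Origin at the centre of the board's underside, on the table; +x is the way the carrier is pushed, z up. Two aluminium rails, 73 mm apart inside, tops at z = 43 mm, form the channel from x = -145 to +100 mm. The gate bar crosses it from x = 30 to 42 mm, the end stop's face is at x = 100 mm
- gate (a point): centre of the underside of the red gate bar, at x = 36, z = 43 mm in the jig. The bar is 12 mm long along x, its top at z = 59 mm; its posts stand outside the rails at y = -52 and +52 mm and reach z = 71 mm
- spring_toe (a point): underside of the toes of the drag spring: two brass leaf blades that slope down from behind the gate bar (x = 43, z = 53 mm in the jig) to this point (x = 79, z = 38 mm as it hangs free). They yield upwards and rub on the carrier's top with about 5 to 8 N. This point moves with the blades
- end_stop (a point): middle of the top edge of the dark end stop's face that looks along the channel, at x = 100, z = 48 mm in the jig
- carrier: loose blue carrier, 130 x 70 x 12 mm, about 0.3 kg, copper-coloured nameplate on its front part, lying on the sprung bed in the channel. Origin at the centre of its underside, +x towards its nose (as the jig's +x), z up. Its nose starts 10 to 40 mm short of the gate bar, its top (47 mm above the table) 4 mm too high for it. Fully home its origin is at x = 35 mm in the jig
- rib (a point): middle of the foot of the rear face of the carrier's cross rib, on the top face 27 mm behind the carrier's origin. The rib is 8 mm thick (towards the nose), 60 mm wide and 10 mm high; fingertips on the pad push against this face
- press_pad (a point): centre of the black pad, flush with the carrier's top face (12 mm above its underside), 36 x 60 mm, 45.5 mm behind the carrier's origin and 18.5 mm behind the rear face of the rib
- bed (a joint): how far the sprung bed under the carrier is pressed down, in m: 0 up, 0.0085 bottomed. It starts to sink at about 8 N and takes 1 N more per mm; above 0.004 the nose passes the gate bar, 0.006 or more is free passage. Pushing along the channel takes some 5 to 20 N meanwhile. Loaded and let go, it rises to about 0.004, where the carrier bears on the gate bar
- statuette: small cast bronze bust statuette, 68 mm across, 119 mm tall, round foot 52 mm across; stands on the far left corner of the jig board; origin at the centre of its foot
- punch_a: square steel chasing punch 106 mm long, 9 mm thick, with a red band, lying on the jig board right of the channel; origin under the middle of its shank
- punch_b: square steel chasing punch 106 mm long, 9 mm thick, lying on the jig board right of the channel; origin under the middle of its shank
- wax_tin: flat red wax tin, 50 mm across, 30 mm high, standing on the jig board left of the channel; origin at the centre of its underside
- hammer: hammer, 260 mm long, lying on the table to the right; origin under its middle
- brush: brush, 200 mm long, lying on the table to the left; origin under its middle
- jar: closed amber jar, 64 mm across, 90 mm high, on the table to the left; origin at the centre of its underside
Not all that is in view belongs to the job. There is more than one size of the carrier; the job needs the middle-sized.

How it is judged (in metres and radians):
On the way, in this order (a step that is already met when the one before it is completed fails the run):
1. the fingers press the carrier down on its bed, its nose not yet through the gate (x of carrier in the frame of jig below -0.022 m and value of joint bed above 0.0035 m and contact force between the fingers and carrier above 4 N).
2. the carrier's nose is under the gate bar and the drag spring (x of carrier in the frame of jig above 0.012 m and value of joint bed above 0.0025 m).
At the end, for the whole second after the job is handed in: the carrier is at rest, level (within 0.05 rad), its nose within 3 mm of the end stop, and it is kept down under the gate bar and drag spring with the bed pressed by more than 2.5 mm, nothing touching it from the robot (x of carrier in the frame of jig above 0.032 m and value of joint bed above 0.0025 m and angle between carrier's own z axis and vertical below 0.05 rad and linear speed of carrier below 0.01 m/s).
It fails at once if the carrier is lifted more than 8 mm off its bed's upper position or tipped more than 0.2 rad (z of carrier in the frame of jig above 0.043 m or angle between carrier's own z axis and vertical above 0.2 rad).
It fails at once if a bystander is moved more than 20 mm or the statuette is toppled (distance of any of statuette, punch_a, punch_b, wax_tin, hammer, brush, jar from where it was at the start of the episode above 0.02 m or angle between statuette's own z axis and vertical above 0.3 rad).
It also fails if it takes over 40 s, if anything falls off the work surface, if the arm or the gripper's body presses on something with over 40 N, if the wrist force passes 120 N, or if a joint passes its speed limit or range.

### The arm

A 6-joint arm with a two-finger parallel gripper is mounted at the origin on the work surface. World frame = base frame: x ahead of the robot, y to its left, z up, the work surface at z = 0. Lengths are in m, angles in degrees, forces in N, time in s.
With the tool pointing down it reaches from about 0.375 to 0.75 m from the base axis. Payload 9 kg.
Tool frame: the origin (TCP) lies where the fingers leave the gripper's body, on its centre line; the fingertips stand 73 mm ahead of it and the grasp point (between the pads) lies 54 mm ahead of it (robot.tip_reach is the distance from the TCP to the fingertips, in m); z points along the fingers, y is the line along which they close (so a half turn about z gives the same grasp; the last joint's range is limited). The gripper opens to 85 mm and grips with 20 to 120 N. Pads are 22 mm wide; open, the fingers measure 114 mm over their backs; the gripper's body (76 mm by 85 mm) begins 54 mm behind the grasp point. The pads swing forward as they close: fully open they stand 13 mm farther back than shut.
Start: joints at [-76.186, 5.964, 5.575, 89.605, 0, 77.527], TCP at [0.266, -0.538, 0.304] pointing down, gripper open.
Joint ranges: [-171.21, 171.21], [-48.23, 106.86], [-62.78, 66.21], [-105.2, 120.99], [-86.42, 89.51], [-180, 180]. Speed limits (degrees/s): [127.2, 127.2, 147.25, 180, 180, 180].

### API

Orientations are given as [roll, pitch, yaw] about the fixed x, y, z axes, in that order (R = Rz(yaw) Ry(pitch) Rx(roll)).
In Python, from plant import robot gives the robot as it stands. Calls block until the motion is done:
- robot.move_pose(position, orientation): joint-space move of the TCP to a pose.
- robot.line_to(position, vel=0.15, rotation=None, guard=None): straight line of the TCP; rotation=None keeps the orientation; vel is the mean speed in m/s. With guard (N) it stops when the force on the tool has changed by that much, and returns True; else False.
- robot.goto_joints(angles): joint-space move.
- robot.set_gripper(opening): finger opening in m; the grip force is fixed at half the most; returns when the fingers have stopped.
- robot.pause(seconds).
- robot.ik(position, orientation): joint angles nearest the present ones, or None.
- robot.observe(): the state.
- robot.grab_frame(name): name is "scene" or "top"; returns the picture (384x512x3 uint8, blue, green, red); there is no depth.
- robot.get_calibration(name): a dict with "vertical_fov" (degrees; the focal length in pixels is half the picture's height over the tangent of half this angle, whatever the lens; pixels are square), "cx", "cy" (the principal point, pixels), "rvec" (rotation vector, rad) and "tvec" (3), from world to camera coordinates, as OpenCV has them. Camera axes: x right, y down, z forward; pixel columns grow to the right and rows downward; lengths in m; the calibration is good to about 2 mm. A picture is of the moment at which its call begins. get_calibration takes no time and is no camera call.
A pose or a line that the arm cannot do raises robot.IKError and nothing moves.
- robot.job_done(): hands the job in; it is judged then, once.
The state is a dict: "time": time; "q": joint angles; "qvel": joint speeds; "joint_torque": joint torques, N m; "tool_pos": TCP position; "tcp_rot": TCP orientation; "ft_force": force on the tool from outside, world axes, zero at the start; "torque": the same for the moment, N m; "gripper_width": finger opening in m; "gripper_force": force on a finger pad.
Only numpy, scipy, OpenCV 4.12 (cv2) and the standard library are available. Lean on these libraries where they do the work, as an engineer would, in place of code of your own. Each camera call takes 0.05 s, during which the arm holds its last target. There are 200 camera calls.

## Working session

There is one attempt and no reset: what is moved stays moved. The work goes in short steps, each a Python script; the robot and the scene stay as the last script left them, time stands still between calls to the robot, and variables do not carry over. Pictures are saved under pics/ and viewed, at most 10 in all, crops included, and the job is handed in when it is done.

```bash
mkdir -p pics; python3 - <<'E'
from plant import robot
import cv2
for n in("scene","top"):
    cv2.imwrite(f"pics/{n}0.png",cv2.resize(robot.grab_frame(n),(800,600),interpolation=cv2.INTER_CUBIC)); print(robot.get_calibration(n))
o=robot.observe(); print(o["tool_pos"],o["tcp_rot"],o["time"],robot.tip_reach)
E
```

```text
{'vertical_fov': 44.585766317891974, 'cx': 256.36412470716414, 'cy': 194.27282572309605, 'rvec': array([ 2.26478121,  1.35833117, -0.38170288]), 'tvec': array([-0.22943303, -0.39258343,  1.65451228])}
{'vertical_fov': 51.487083423481174, 'cx': 260.6464245985865, 'cy': 197.7092657807556, 'rvec': array([ 2.22070594, -2.17534238,  0.04768663]), 'tvec': array([-0.0399659 ,  0.55735995,  1.27247629])}
[ 0.26568011 -0.53773332  0.30319986] [-1.79933032e+02 -1.56154954e-02  2.62875859e+01] 0.1 0.0726
```

View pics/scene0.png

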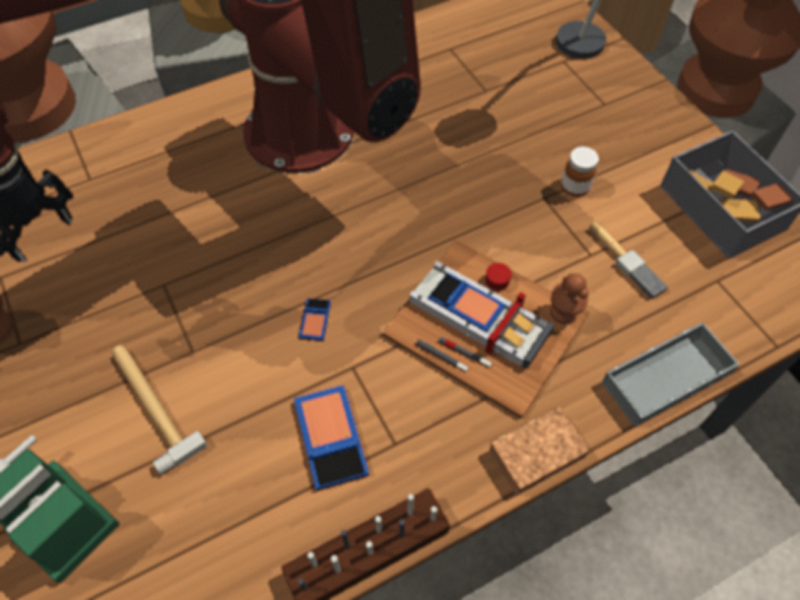

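View pics/top0.png

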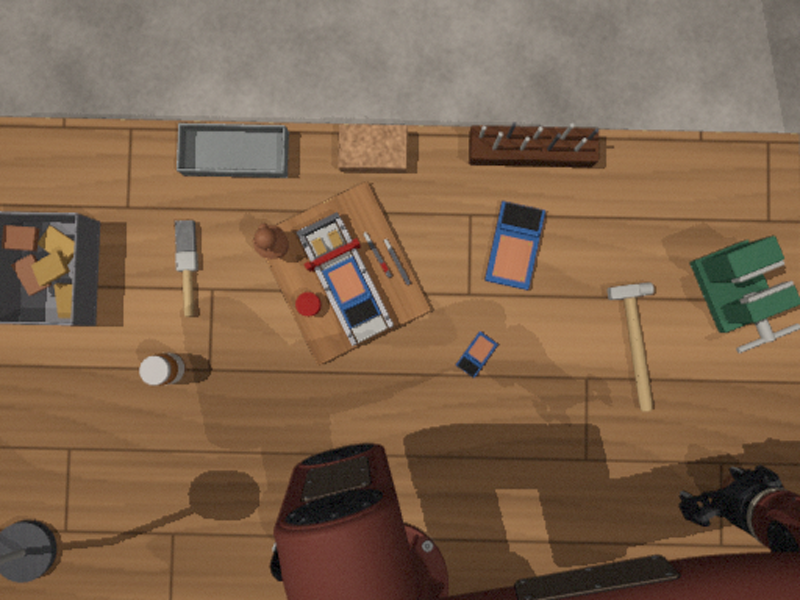

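Scaled top view: there are blue carriers at (515,245), which is large and on the table, at (478,353), which is small and on the table, and at (350,295), middle-sized and in the jig channel. The last one fits the description. I'll confirm it in enlarged crops.

```bash
python3 - <<'E'
from plant import robot
import cv2
t=robot.grab_frame("top")[112:238,160:288]; cv2.imwrite("pics/topc.png",cv2.resize(t,None,fx=4.7,fy=4.7,interpolation=cv2.INTER_CUBIC))
s=robot.grab_frame("scene")[150:270,240:390]; cv2.imwrite("pics/scc.png",cv2.resize(s,None,fx=5,fy=5,interpolation=cv2.INTER_CUBIC))
E
```

```text
(no output)
```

View pics/topc.png

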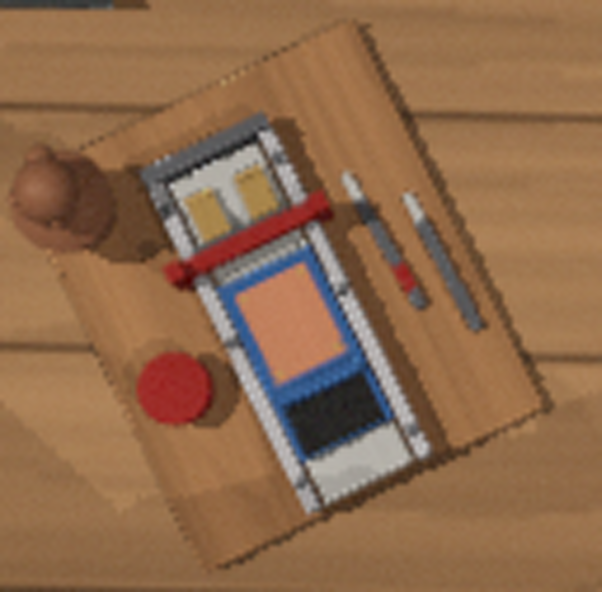

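View pics/scc.png

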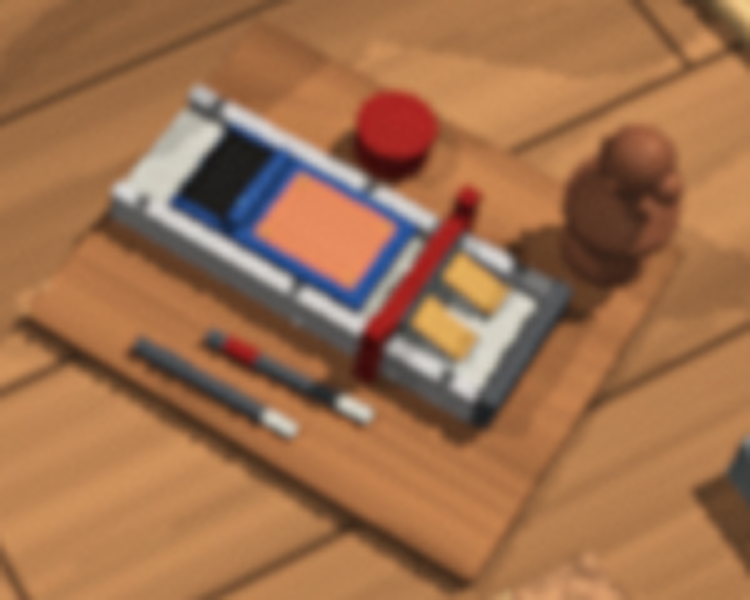

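The crops confirm it. The jigged carrier has its pad at topc (337,414), its nose corners at (222,287) and (308,248), and the gate post tops at (178,273) and (322,207). Next I fit the jig pose and carrier offset from both views.

```bash
cat > fit.py <<'E'
from plant import robot
import cv2, numpy as np
from scipy.optimize import least_squares
# (view, crop u, v, X, Y, Z mm, on carrier?)
P=[("top",355,22,150,-130,15,0),("top",550,405,-150,-130,15,0),("top",215,570,-150,130,15,0),
("top",320,505,-145,36.5,43,0),("top",412,460,-145,-36.5,43,0),("top",178,273,36,52,71,0),("top",322,207,36,-52,71,0),
("top",222,287,65,35,47,1),("top",308,248,65,-35,47,1),("top",308,458,-65,35,47,1),("top",392,415,-65,-35,47,1),("top",337,414,-45.5,0,47,1),
("scene",25,312,-150,-130,15,0),("scene",470,580,150,-130,15,0),("scene",680,250,150,130,15,0),("scene",250,30,-150,130,15,0),
("scene",468,195,36,52,71,0),("scene",368,338,36,-52,71,0),
("scene",412,228,65,35,47,1),("scene",355,305,65,-35,47,1),("scene",178,203,-65,-35,47,1),("scene",230,173,-45.5,0,47,1)]
C={"top":(4.7,160,112),"scene":(5,240,150)}
def proj(n,w):
    c=robot.get_calibration(n); f=192/np.tan(np.radians(c["vertical_fov"]/2))
    return cv2.projectPoints(np.array(w,float).reshape(-1,3),c["rvec"],c["tvec"],np.array([[f,0,c["cx"]],[0,f,c["cy"]],[0,0,1]]),None)[0][:,0]
def world(p,X,Y,Z):
    c,s=np.cos(p[2]),np.sin(p[2]); return [p[0]+c*X-s*Y,p[1]+s*X+c*Y,Z]
def res(p):
    r=[]
    for n in C:
        Q=[q for q in P if q[0]==n]; k,a,b=C[n]
        m=[[(q[1]+.5)/k-.5+a,(q[2]+.5)/k-.5+b] for q in Q]
        r.append(proj(n,[world(p,(q[3]+(p[3]*1e3 if q[6] else 0))/1e3,q[4]/1e3,q[5]/1e3) for q in Q])-m)
    return np.vstack(r).ravel()
if __name__=="__main__":
    s=least_squares(res,[.6,.05,.4,-.05],loss="soft_l1")
    print(s.x,np.degrees(s.x[2])); print(res(s.x).reshape(-1,2).round(1).tolist())
    print("pad",world(s.x,s.x[3]-.0455,0,.047))
    for X in (s.x[3]-.0455,-.0105): print(np.hypot(*world(s.x,X,0,0)[:2]))
E
python3 fit.py
```

```text
[ 0.63115849  0.10441669  0.47976163 -0.04631317] 27.488316804932918
[[0.5, -0.9], [0.1, 0.2], [-1.3, 1.0], [1.2, 0.6], [2.5, -0.1], [0.4, -0.3], [-0.0, -1.1], [-0.5, 0.1], [1.2, -1.4], [-0.7, 0.7], [1.5, 0.0], [0.5, -0.4], [-0.9, -0.2], [0.1, 0.5], [1.3, -0.9], [1.6, -3.0], [-0.2, -0.1], [1.3, -2.5], [1.8, -1.0], [0.8, 0.9], [-2.1, -0.7], [-0.4, 0.2]]
pad [np.float64(0.5497105717640269), np.float64(0.06203869609783384), 0.047]
0.5532002463147072
0.6297650755696714
```

```bash
cat > h.py <<'E'
from plant import robot
import numpy as np
J=np.array([0.63116,0.10442]); yaw=27.49; a=np.radians(yaw); ex=np.array([np.cos(a),np.sin(a)])
R=[180,0,yaw]
def at(X,tipz): return [*(J+X*ex),tipz+robot.tip_reach]
def st(m=""):
    o=robot.observe(); d=np.array(o["tool_pos"])[:2]-J; f=np.array(o["ft_force"])
    print(m,"t%.1f X%.4f Y%.4f tipz%.4f push%.1f lat%.1f fz%.1f"%(o["time"],d@ex,d@[-ex[1],ex[0]],o["tool_pos"][2]-robot.tip_reach,f[:2]@ex,f[:2]@[-ex[1],ex[0]],f[2]))
E
python3 - <<'E'
from h import *
import cv2
X0=-.0463-.0425
print(robot.ik(at(X0,.16),R),robot.ik(at(.002,.04),R))
robot.set_gripper(0)
robot.move_pose(at(X0,.16),R); st()
robot.line_to(at(X0,.075),vel=.1); st("hover")
t=robot.grab_frame("top")[112:238,160:288]; s=robot.grab_frame("scene")[150:270,240:390]
t=cv2.resize(t,(390,384),interpolation=cv2.INTER_CUBIC); s=cv2.resize(s,(410,384),interpolation=cv2.INTER_CUBIC)
cv2.imwrite("pics/hov.png",np.hstack([t,s]))
E
```

```text
[ -6.92829034  -1.83230556  -9.79812531  82.03418025   0.
 145.58170966] [ -2.20341927  16.12511064  -3.0825227   70.79236666   0.
 150.30658073]
 t3.4 X-0.0890 Y-0.0008 tipz0.1601 push-0.3 lat0.4 fz-0.6
hover t4.3 X-0.0884 Y-0.0003 tipz0.0758 push0.3 lat-0.1 fz-0.4
```

View pics/hov.png

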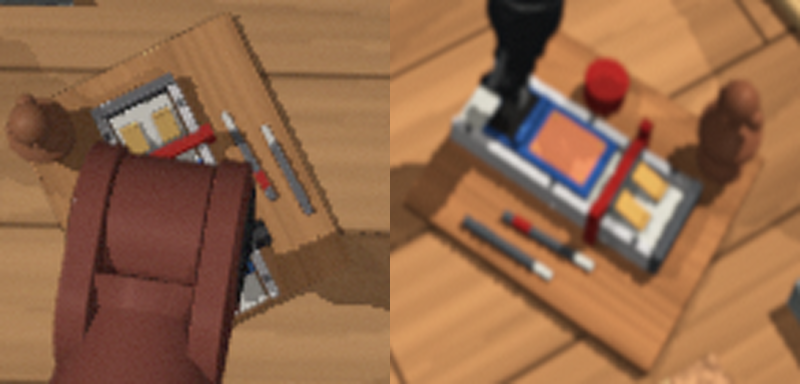

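The left half shows the arm covering the pad from above. In the right half the closed fingers are over the black pad at about (505,120), just behind the rib. I'll descend with a guard, then press.

```bash
python3 - <<'E'
from h import *
X0=-.0888
print(robot.line_to(at(X0,.035),vel=.02,guard=4)); st("contact")
z=robot.observe()["tool_pos"][2]-robot.tip_reach
for d in (.003,.006,.0075):
    robot.line_to(at(X0,z-d),vel=.02); robot.pause(.2); st(d)
E
```

```text
True
contact t5.8 X-0.0889 Y0.0000 tipz0.0466 push-1.8 lat1.0 fz8.9
0.003 t6.2 X-0.0888 Y-0.0000 tipz0.0446 push-3.5 lat2.6 fz10.9
0.006 t6.8 X-0.0887 Y-0.0001 tipz0.0420 push-5.8 lat3.4 fz13.6
0.0075 t7.2 X-0.0887 Y-0.0000 tipz0.0406 push-6.2 lat4.1 fz14.1
```

```bash
python3 - <<'E'
from h import *
robot.line_to(at(-.0888,.0370),vel=.02); robot.pause(.2); st("pressed")
for X in (-.075,-.06,-.045,-.03,-.018):
    g=robot.line_to(at(X,.0370),vel=.03,guard=35); st(g)
    if g: break
E
```

```text
pressed t7.7 X-0.0887 Y-0.0001 tipz0.0387 push-6.7 lat3.9 fz16.0
False t8.3 X-0.0754 Y-0.0006 tipz0.0385 push-10.4 lat0.1 fz16.8
False t8.9 X-0.0605 Y-0.0006 tipz0.0385 push-10.0 lat0.6 fz17.2
False t9.6 X-0.0455 Y-0.0007 tipz0.0386 push-10.4 lat0.7 fz17.1
False t10.2 X-0.0304 Y-0.0006 tipz0.0386 push-9.4 lat0.1 fz16.8
False t10.8 X-0.0197 Y-0.0006 tipz0.0385 push-19.1 lat-0.4 fz21.9
```

```bash
python3 - <<'E'
from h import *
for X in (-.012,-.008,-.004,-.001,.002,.005):
    g=robot.line_to(at(X,.0370),vel=.02,guard=20); st((X,g))
    if g: break
robot.pause(.2); st()
E
```

```text
(-0.012, False) t11.2 X-0.0139 Y-0.0006 tipz0.0385 push-19.4 lat-0.0 fz21.7
(-0.008, False) t11.6 X-0.0099 Y-0.0006 tipz0.0385 push-20.1 lat-0.0 fz21.5
(-0.004, False) t11.9 X-0.0059 Y-0.0006 tipz0.0385 push-19.9 lat0.0 fz20.8
(-0.001, False) t12.2 X-0.0029 Y-0.0006 tipz0.0385 push-19.4 lat-0.3 fz21.4
(0.002, False) t12.5 X-0.0009 Y-0.0006 tipz0.0385 push-26.0 lat0.8 fz25.7
(0.005, True) t12.7 X-0.0007 Y-0.0006 tipz0.0387 push-3.6 lat0.1 fz8.3
 t12.9 X-0.0007 Y-0.0006 tipz0.0387 push-4.5 lat-0.2 fz7.2
```

```bash
python3 - <<'E'
from h import *
import cv2
X=-.0010
robot.line_to(at(X,.043),vel=.02); st()
robot.line_to(at(X-.001,.055),vel=.03); st()
robot.line_to(at(X-.01,.10),vel=.1); robot.line_to(at(-.06,.22),vel=.2)
robot.move_pose([.40,-.25,.3],R); st()
t=robot.grab_frame("top")[112:238,160:288]; s=robot.grab_frame("scene")[150:270,240:390]
cv2.imwrite("pics/topd.png",cv2.resize(t,None,fx=4.7,fy=4.7,interpolation=cv2.INTER_CUBIC))
cv2.imwrite("pics/scd.png",cv2.resize(s,None,fx=5,fy=5,interpolation=cv2.INTER_CUBIC))
from fit import proj,world
for X in (.035,.025):
  p=[.63116,.10442,.47976]
  print(X,[((proj("scene",[world(p,X+dx,y,.043)])[0]-[240,150]+.5)*5-.5).round().tolist() for dx,y in((-.065,.035),(-.065,-.035))],[((proj("top",[world(p,X+dx,y,.043)])[0]-[160,112]+.5)*4.7-.5).round().tolist() for dx,y in((-.065,.035),(-.065,-.035),(.065,.035),(.065,-.035))])
E
```

```text
t13.3 X-0.0009 Y0.0000 tipz0.0432 push1.0 lat-0.1 fz3.8
 t13.9 X-0.0020 Y-0.0000 tipz0.0551 push0.6 lat0.0 fz-0.5
 t16.7 X-0.3680 Y-0.2074 tipz0.2272 push0.8 lat0.4 fz-0.4
0.035 [[348.0, 186.0], [285.0, 271.0]] [[252.0, 353.0], [346.0, 307.0], [168.0, 180.0], [261.0, 135.0]]
0.025 [[334.0, 178.0], [271.0, 263.0]] [[259.0, 366.0], [352.0, 320.0], [174.0, 194.0], [268.0, 148.0]]
```

View pics/topd.png

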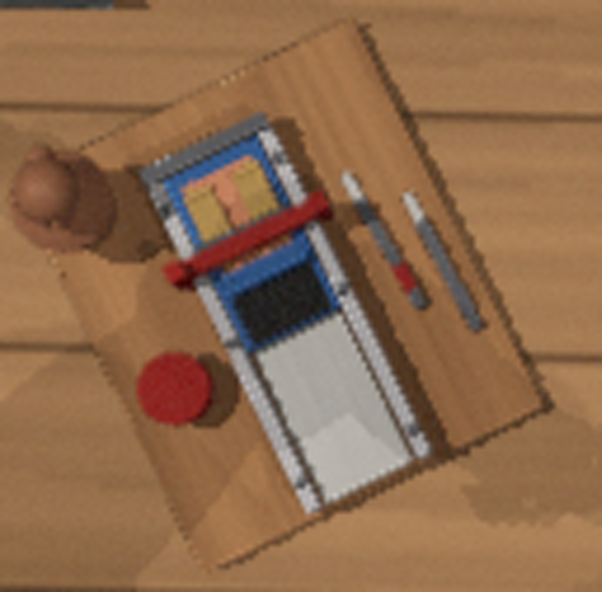

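View pics/scd.png

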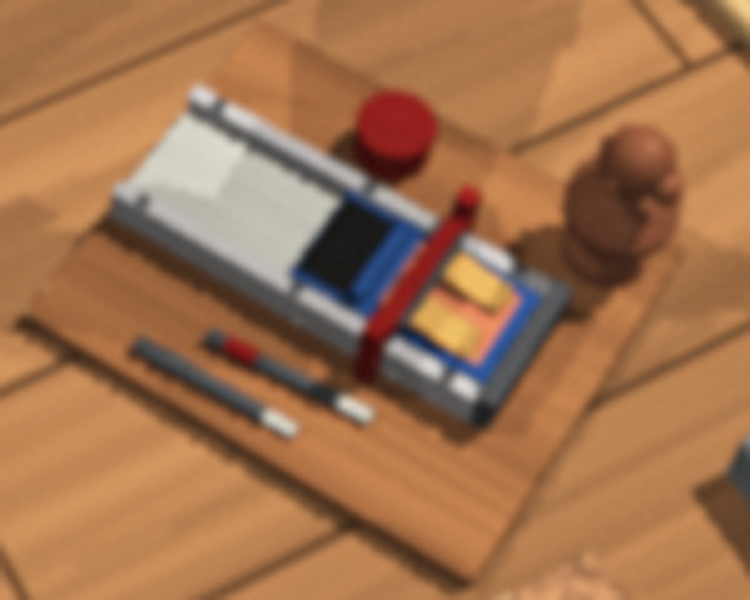

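Nose flush against the end stop at topd (215,155), with no gap. The rear edge, near (252,352), matches the prediction for fully home, and the tin, punches and statuette by the channel look unmoved. Handing in.

```bash
python3 -c "
from plant import robot
print(robot.job_done())"
```

```text
the job is handed in; nothing more can be done
None
```

The carrier was pressed down, pushed under the gate bar and drag spring to the end stop and released; the final pictures show it home with nothing on the jig board disturbed, and the job is handed in (no verdict was returned).

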